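Slide a wood sample under a spring clip

TASK

Load the flat wood sample into the spring-clip holder without grasping or lifting anything: hold the clip's long tail down with one fingertip so that its jaw stands open and, while it is held, push the sample along its channel with the other fingertip, under the jaw and fully home against the end stop. Then let go of the clip so that it springs down and clamps the sample where it lies. Leave the other things on the bench alone.

Things in the scene. Friction and masses are not known exactly. Their poses are not given: they have to be found in the camera images.
- clip_holder: Flat metal holder screwed to the bench; base plate 5 mm thick, x -165 to +50, y -65 to +77 mm about the origin, which lies on the bench surface (z = 0). Its x axis is the push direction (away from the robot), z up. An open channel for the sample runs along x on the left (+y) side; the clip's pivot lies along its right side at y = -11 mm, 14 mm up, between lugs 22 mm high at x = -157 and +38.
- channel (a point): Middle of the channel's floor at the end where a sample is fed in (holder frame x = -160, y = +35, z = 12 mm; floor 12 mm above the bench). The channel is 64 mm wide (y +3 to +67 mm); its side rails are 5 mm thick and reach 20 mm above the bench. Axes as the holder's.
- end_stop (a point): Foot of the upright end stop's face, mid-channel, on the channel floor (holder frame x = +35, y = +35, z = 12 mm). The stop is 15 mm high and closes the channel's far end. Axes as the holder's.
- clip (a joint): Spring clip rocking about its pivot (along holder x), rad: 0 = at rest, jaw down, 5 mm above the channel floor, too low for the sample; 0.34 = tail pressed to its hard stop, jaw about 18 mm up. The jaw clears the sample above about 0.18 and reads 0.16 to 0.18 when clamping it. Fully down takes about 6 N at 30 mm from the pivot, more nearer to it; it springs back when released.
- clip_tail (a point): Top of the clip's tail, half-way along, 30 mm from the pivot. Flat ribbed steel strip right of the channel, holder x -150 to -15, y -11 to -55 mm. At rest it slopes up outward (outer edge 30 mm above the bench); at its stop it is level, top 16 mm above the bench all along x: 4 mm above the channel floor, 8 mm below the sample's top. A pressing fingertip can slide along it.
- clip_jaw (a point): Underside of the jaw's nose, which stands over the channel at holder y = +30 mm: the end of a steel arm 26 mm wide (holder x +2 to +28 mm) reaching across from the pivot. Top of the arm 35 mm above the bench at rest, about 52 mm when held open.
- coupon_mid (a point): Centre (half-way up) of the flat wood sample: loose plate 70 mm (along the channel) x 58 x 12 mm thick, about 0.12 kg, lying on the channel floor short of the jaw, the channel behind it open. Home: front edge against the end stop, centre at x = 0, y = +35, z = +18 mm in the holder's frame, rear edge at x = -35 mm.
- glue_bottle: White and yellow glue bottle with an orange tip, 146 mm tall, a bystander to leave alone; origin at its underside.
- pliers: Pliers with orange grips lying left of the holder, a bystander; origin at the underside.
- sanding_block: Brown sanding block 91 x 58 x 34 mm lying right of the holder, a bystander; origin at the underside.
- marker_a: White and black marker pen 130 mm long lying beyond the holder, a bystander; origin at the underside.
- screw_jar: White jar with a red lid, 66 mm tall, beyond the holder on the left, a bystander; origin at the underside.
Not all that is in view belongs to the job. Of the things that look like the part that bears coupon_mid, the middle-sized one is meant.

How it is judged (in metres and radians):
On the way, in this order (a step that is already met when the one before it is completed fails the run):
1. a fingertip presses the clip's tail down and opens the jaw while the sample is still outside it (value of joint clip above 0.22 rad and contact force between the fingers and clip_holder above 0.5 N and x of coupon_mid in the frame of clip_holder below -0.03 m), for 0.2 s.
2. with the clip held down, the sample's front edge is pushed under the jaw by a fingertip (value of joint clip above 0.22 rad and contact force between the fingers and clip_holder above 0.5 N and x of coupon_mid in the frame of clip_holder above -0.027 m and contact force between the fingers and coupon above 0.05 N), for 0.02 s.
3. the sample is home against the end stop while the clip is still held down (value of joint clip above 0.22 rad and contact force between the fingers and clip_holder above 0.5 N and x of coupon_mid in the frame of clip_holder above -0.004 m), for 0.1 s.
At the end, for the whole second after the job is handed in: The sample lies flat on the channel floor, its front edge within 4 mm of the end stop, at rest, and the released clip bears on it (clip joint 0.13 to 0.21 rad) (x of coupon_mid in the frame of clip_holder between -0.004 and 0.003 m and y of coupon_mid in the frame of clip_holder between 0.03 and 0.04 m and z of coupon_mid in the frame of clip_holder between 0.015 and 0.021 m and value of joint clip between 0.13 and 0.21 rad and angle between coupon_mid's own z axis and vertical below 0.06 rad and linear speed of coupon below 0.01 m/s); the robot touches nothing.
It fails at once if the sample is lifted more than 10 mm off the channel floor or tipped (z of coupon_mid in the frame of clip_holder above 0.028 m or angle between coupon_mid's own z axis and vertical above 0.25 rad).
It fails at once if a bystander is moved more than 25 mm (distance of any of glue_bottle, pliers, sanding_block, marker_a, screw_jar from where it was at the start of the episode above 0.025 m).
It also fails if it takes over 64 s, if anything falls off the work surface, if the arm or the gripper's body presses on something with over 40 N, if the wrist force passes 120 N, or if a joint passes its speed limit or range.

ROBOT

A 6-joint arm with a two-finger parallel gripper is mounted at the origin on a cart in front of the work surface, level with it; the furniture and walls round the work are solid. World frame = base frame: x ahead of the robot, y to its left, z up, the work surface at z = 0. Lengths are in m, angles in degrees, forces in N, time in s.
With the tool pointing down it reaches from about 0.4 to 0.825 m from the base axis. Payload 7 kg.
Tool frame: the origin (TCP) lies on the centre line of the jaws, within the pads' length; the fingertips stand 8 mm ahead of it and the grasp point (between the pads) lies 11 mm behind it; z points along the fingers, y is the line along which they close (so a half turn about z gives the same grasp; the last joint's range is limited). The gripper opens to 88 mm and grips with 3 to 60 N. Pads are 19 mm wide; open, the fingers measure 130 mm over their backs; the gripper's body (78 mm by 193 mm) begins 47 mm behind the grasp point.
Start: joints at [56.614, 20.546, 0.682, 0, -70.136, -16.507], TCP at [0.516, 0.435, 0.235] pointing down, gripper open.
Joint ranges: [-176.03, 176.03], [-82.01, 121.73], [-58.28, 71.71], [-173.87, 95.51], [-174.79, -0.11], [-173.66, 173.66]. Speed limits (degrees/s): [136.94, 136.94, 172.46, 180, 180, 180].

INTERFACE

Orientations are given as [roll, pitch, yaw] about the fixed x, y, z axes, in that order (R = Rz(yaw) Ry(pitch) Rx(roll)).
In Python, from plant import telemetry, viewer, close_job, models gives the robot as it stands.
- The arm moves only by the shell command python3 -m handwheel 'ROWS' [FORCE]. ROWS is JSON, a list of rows, each an object with "grip": the closure, from -1 (fully open) to 1 (shut); "travel": the shift along the tool's x, y, z as a fraction of full scale, a list of three; "spin": the turn about the tool's z as a fraction of full scale. A call has 1 to 8 rows; each row shifts and turns the commanded pose from where the row before left it, along the tool's axes as they then stand; what a row does not reach is not made up. Full scale, the value 1, is 0.025 m for a shift and 5 degrees for a turn. A row lasts 1/8 s, in which the tool goes at most 62.5 mm and 10.7 degrees, less where a joint would pass 70% of its speed; a pose out of reach is approached as far as the arm can. A call with a number of a shift or a turn outside -1 to 1 is refused whole. A call with a gripper value outside its range is refused whole. The fingers move at their own pace and stop on an object; FORCE is the grip in N (left out, the last holds). Time passes only in rows, so rows that do not move let the fingers close. It gives the time, the measured TCP pose, the force, the opening and the grip force at its end, in the units of the state.
- telemetry.get_state(): the state, without advancing time (a new reading comes with each control period).
- viewer.capture(name): name is "scene" or "top" or "wrist"; returns the picture (384x512x3 uint8, red, green, blue); there is no depth.
- viewer.calibration(name): a dict with "fx", "fy", "cx", "cy" (pixels), "T" (4x4, takes a point from camera to world coordinates); the wrist camera has in their place "T_tool_cam" (4x4, takes a point from camera to tool coordinates, whose origin is the TCP and whose axes are the flange's). Camera axes: x right, y down, z forward; pixel columns grow to the right and rows downward; lengths in m; the calibration is good to about 2 mm. A picture is of the moment at which its call begins: read the wrist's pose just before it. calibration takes no time and is no camera call.
- close_job(): hands the job in; it is judged then, once.
Trained networks look in the newest picture that a camera, given by its name, has taken for a name from the list of things; names that differ only in an ending like _2 or _b are one class to them, and where a whole thing is asked for, a point or a joint stands for the part that bears it (a point fixed in the world has none). Each returns a list of dicts, best first, with "p" (0 to 1); they miss things now and then, are a little off and sometimes report something else, mostly with a low value. They report only what shows in the picture. A call takes as long as a camera call. They do not tell look-alikes from the thing itself.
- models.find_in(camera, thing): "position" ([column, row] in pixels, amid what is visible of it).
The state is a dict: "time_s": time; "joints": joint angles; "qd": joint speeds; "joint_torque": joint torques, N m; "tcp_pos": TCP position; "eef_rot": TCP orientation; "contact_force": force on the tool from outside, world axes, zero at the start; "moment": the same for the moment, N m; "gripper_width": finger opening in m; "gripper_force": force on a finger pad.
Only numpy, scipy, OpenCV 4.12 (cv2) and the standard library are available. Lean on these libraries where they do the work, as an engineer would, in place of code of your own. Each camera call takes 0.05 s, during which the arm holds its last target. There are 200 camera calls.

## Working session

There is one attempt and no reset: what is moved stays moved. The work goes in short steps, Python scripts to look and compute and a shell command to move; the robot and the scene stay as the last step left them, time stands still between calls to the robot, and variables do not carry over. Pictures are saved under pics/ and viewed, at most 10 in all, crops included, and the job is handed in when it is done.

```bash
mkdir -p pics; cat > h.py <<'E'
import numpy as np, cv2, json
from plant import telemetry, viewer, close_job, models
def ray(cam,px,z):
    c=viewer.calibration(cam);T=np.array(c["T"]);d=T[:3,:3]@np.array([(px[0]-c["cx"])/c["fx"],(px[1]-c["cy"])/c["fy"],1]);o=T[:3,3]
    return o+d*(z-o[2])/d[2]
def proj(cam,P):
    c=viewer.calibration(cam);T=np.array(c["T"]);p=T[:3,:3].T@(np.array(P)-T[:3,3]);return np.array([c["fx"]*p[0]/p[2]+c["cx"],c["fy"]*p[1]/p[2]+c["cy"]])
def save(n,im): cv2.imwrite("pics/"+n+".png",np.ascontiguousarray(im[:,:,::-1]))
E
python3 - <<'E'
from h import *
ims={}
for c in("top","scene"):
    ims[c]=viewer.capture(c)
    for t in("clip_holder","coupon_mid","clip_tail","clip_jaw","end_stop","channel","glue_bottle","pliers","sanding_block","screw_jar","marker_a"):
        r=models.find_in(c,t)
        print(c,t,[(np.round(q["position"],1).tolist(),round(q["p"],2),ray(c,q["position"],.015)[:2].round(3).tolist()) for q in r[:4]])
save("top",cv2.resize(ims["top"],(800,600)));save("scene",cv2.resize(ims["scene"],(800,600)))
print(telemetry.get_state())
E
```

```text
top clip_holder [([216.1, 201.3], 0.7, [0.518, 0.165])]
top coupon_mid [([289.4, 267.0], 0.7, [0.363, -0.007]), ([197.0, 201.6], 0.62, [0.518, 0.211]), ([211.8, 296.7], 0.61, [0.297, 0.172])]
top clip_tail [([216.5, 207.6], 0.74, [0.503, 0.164])]
top clip_jaw [([222.7, 204.8], 0.93, [0.51, 0.149])]
top end_stop [([215.0, 202.9], 0.92, [0.514, 0.168]), ([207.4, 146.6], 0.64, [0.654, 0.188]), ([263.8, 213.9], 0.6, [0.488, 0.051])]
top channel [([214.7, 205.7], 0.88, [0.508, 0.168]), ([167.6, 198.8], 0.53, [0.524, 0.281])]
top glue_bottle [([358.2, 212.0], 0.91, [0.492, -0.176])]
top pliers [([164.6, 193.5], 0.89, [0.537, 0.288])]
top sanding_block [([261.8, 212.5], 0.79, [0.491, 0.056])]
top screw_jar [([159.0, 143.6], 0.88, [0.662, 0.306])]
top marker_a [([205.1, 144.3], 0.87, [0.66, 0.194]), ([213.0, 203.4], 0.57, [0.513, 0.173])]
scene clip_holder [([236.9, 186.4], 0.4, [0.509, 0.159])]
scene coupon_mid [([228.5, 175.2], 0.98, [0.515, 0.212]), ([215.9, 250.9], 0.72, [0.357, -0.02]), ([157.4, 212.1], 0.71, [0.301, 0.162])]
scene clip_tail [([247.9, 185.8], 0.84, [0.534, 0.147])]
scen
[... 558 characters left out ...]
43, 0.181])]
{'time_s': 1.2, 'joints': array([ 5.66163547e+01,  2.05465817e+01,  6.81691250e-01,  4.30673036e-04,
       -7.01379629e+01, -1.65067275e+01]), 'qd': array([-0.01443628,  0.00383588,  0.00881377,  0.00267438, -0.04567748,
        0.01475047]), 'joint_torque': array([-3.52281677e-04, -5.82395124e+01,  2.93299466e+01,  7.00305462e+00,
        1.23773303e-02, -2.05189747e-05]), 'tcp_pos': array([0.5162395 , 0.4348264 , 0.23455806]), 'eef_rot': array([ 1.79997379e+02, -1.19907274e-03, -4.98902264e+01]), 'contact_force': array([ 0.53845091,  0.71310611, -0.32078553]), 'moment': array([-0.00060258,  0.05776589, -0.00968699]), 'gripper_force': 0.0, 'gripper_width': 0.08742298704098649}
```

View pics/top.png

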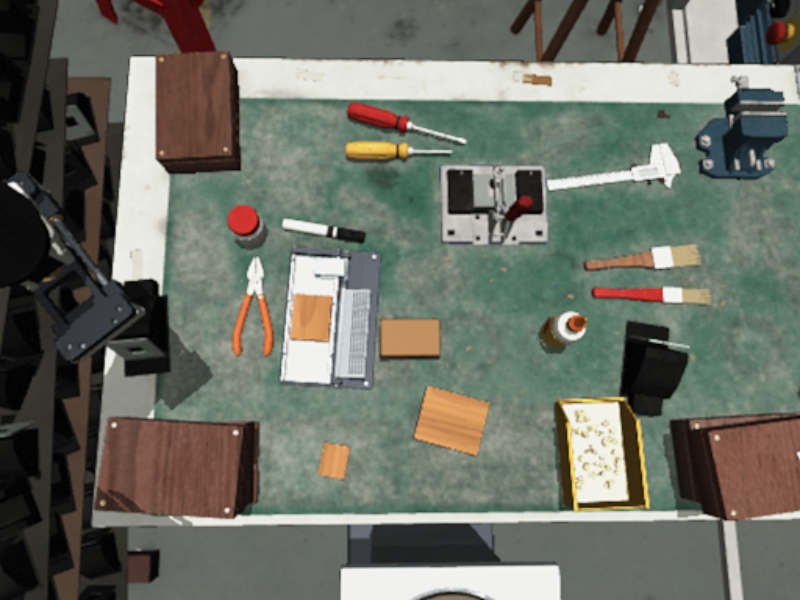

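View pics/scene.png

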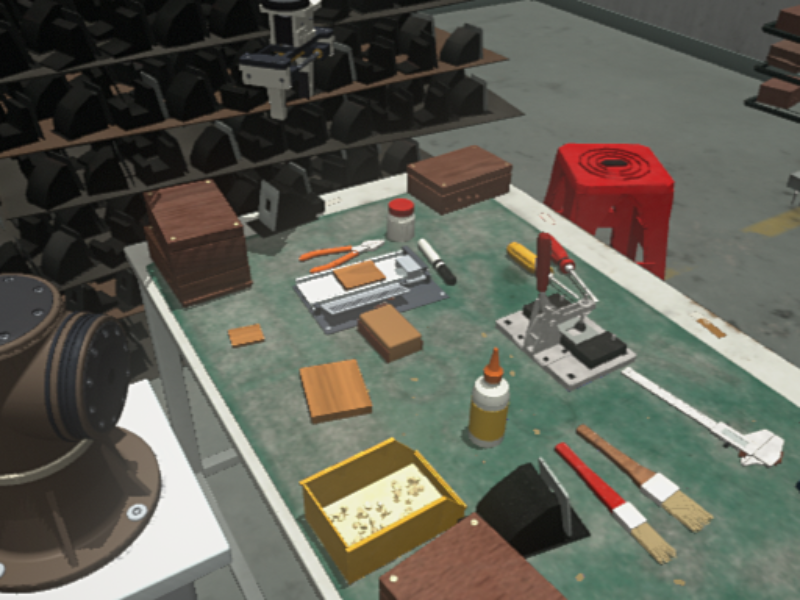

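The top view shows the holder at 800x600 pixels (292,248)–(374,387), with the sample in its channel at (311,317). The other two wood plates, at (452,420) and (334,461), are the look-alikes. I'll crop the holder to fit its pose.

```bash
python3 - <<'E'
from h import *
im=viewer.capture("top")
save("crop",cv2.resize(im[152:256,172:250],None,fx=5.7,fy=5.7,interpolation=cv2.INTER_CUBIC))
for n,p in dict(fl=(292,248),fr=(380,252),nr=(374,387),nl=(282,382)).items(): print(n,ray("top",(p[0]*.64,p[1]*.64),.005).round(4))
print(viewer.calibration("wrist"))
E
```

```text
fl [0.6264 0.2389 0.005 ]
fr [0.6203 0.1004 0.005 ]
nr [0.4087 0.1096 0.005 ]
nl [0.4168 0.2484 0.005 ]
{'fx': 304.13743499823164, 'fy': 304.13743499823164, 'cx': 254.4643331555548, 'cy': 191.26755792575736, 'T_tool_cam': array([[-7.41628491e-04, -9.62038096e-01, -2.72914185e-01,
         7.35460305e-02],
       [ 9.99999391e-01, -9.36383045e-04,  5.83363307e-04,
         6.10781491e-04],
       [-8.16769940e-04, -2.72913586e-01,  9.62038205e-01,
        -1.50244004e-01],
       [ 0.00000000e+00,  0.00000000e+00,  0.00000000e+00,
         1.00000000e+00]])}
```

View pics/crop.png

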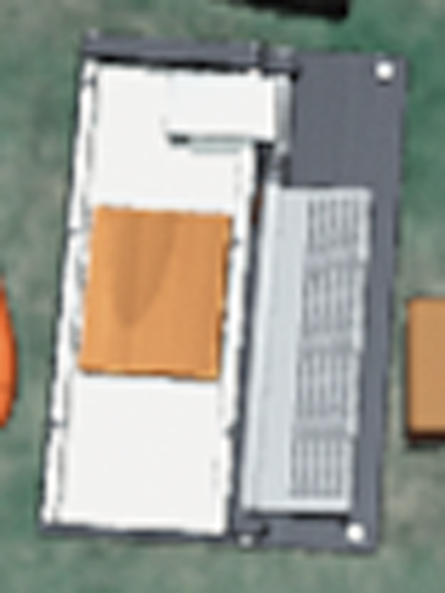

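```bash
cat >> h.py <<'E'
def fit(w,h): # rigid 2D h->w
    w=np.array(w)[:,:2];h=np.array(h);a=h-h.mean(0);b=w-w.mean(0)
    t=np.arctan2((a[:,0]*b[:,1]-a[:,1]*b[:,0]).sum(),(a*b).sum());R=np.array([[np.cos(t),-np.sin(t)],[np.sin(t),np.cos(t)]])
    o=w.mean(0)-R@h.mean(0);return np.degrees(t),o,(w-h@R.T-o)*1000
E
python3 - <<'E'
from h import *
u=lambda p,z:ray("top",(p[0]/5.7+172,p[1]/5.7+152),z)
t,o,e=fit([u((407,57),.005),u((375,552),.005),u((40,535),.005)],[(.05,-.065),(-.165,-.065),(-.165,.077)]);print(t,o,e.round(1))
c=[u(p,.024) for p in((95,207),(232,213),(218,380),(80,372))]
h=[(.035,.029),(.035,-.029),(-.035,-.029),(-.035,.029)]
tc,oc,e=fit(c,h);print(tc,oc,e.round(1))
R=lambda t:np.array([[np.cos(t),-np.sin(t)],[np.sin(t),np.cos(t)]])
print("coupon in holder",R(np.radians(t)).T@(oc-o))
for n,p,z in(("tail nr",(352,512),.03),("tail fr",(370,188),.03),("jaw l near",(165,135),.035)):print(n,R(np.radians(t)).T@(u(p,z)[:2]-o))
E
```

```text
-3.285269215603694 [0.57350762 0.16727786] [[-1.3  0.4]
 [ 0.9  1.5]
 [ 0.4 -1.8]]
-3.445523135343414 [0.51205689 0.20374747] [[-0.6 -0.7]
 [ 0.4  0.3]
 [ 0.2  0.8]
 [ 0.1 -0.5]]
coupon in holder [-0.06343972  0.03288809]
tail nr [-0.14973475 -0.05358664]
tail fr [-0.01546689 -0.05283919]
jaw l near [0.00093829 0.0331048 ]
```

The fit agrees with the given sizes: holder yaw is about -3.4°, and the sample centre is at holder x -63, y +33 mm. Now I'll turn and move over the feed end.

```bash
python3 -m handwheel '[{"grip":-0.25,"travel":[0,0,0],"spin":-1},{"grip":-0.25,"travel":[0,0,0],"spin":-1},{"grip":-0.25,"travel":[0,0,0],"spin":-1},{"grip":-0.25,"travel":[0,0,0],"spin":-1},{"grip":-0.25,"travel":[0,0,0],"spin":-1},{"grip":-0.25,"travel":[0,0,0],"spin":-1},{"grip":-0.25,"travel":[0,0,0],"spin":-1},{"grip":-0.25,"travel":[0,0,0],"spin":-1}]'
python3 -m handwheel '[{"grip":-0.25,"travel":[0,0,0],"spin":-0.65},{"grip":-0.25,"travel":[0,0,0],"spin":-0.65},{"grip":-0.25,"travel":[-0.2,1,0],"spin":0},{"grip":-0.25,"travel":[-0.2,1,0],"spin":0},{"grip":-0.25,"travel":[-0.2,1,0],"spin":0},{"grip":-0.25,"travel":[-0.2,1,0],"spin":0},{"grip":-0.25,"travel":[-0.2,1,0],"spin":0},{"grip":-0.25,"travel":[-0.2,1,0],"spin":0}]'
python3 -m handwheel '[{"grip":-0.25,"travel":[-0.2,1,0.4],"spin":0},{"grip":-0.25,"travel":[-0.2,1,0.4],"spin":0},{"grip":-0.25,"travel":[-0.2,1,0.4],"spin":0},{"grip":-0.25,"travel":[-0.2,1,0.4],"spin":0},{"grip":-0.25,"travel":[0,0.65,0.4],"spin":0},{"grip":-0.25,"travel":[0,0,0.8],"spin":0},{"grip":-0.25,"travel":[0,0,0.8],"spin":0},{"grip":-0.25,"travel":[0,0,0],"spin":0}]'
python3 - <<'E'
from h import *
s=telemetry.get_state();print(s["tcp_pos"],s["eef_rot"],s["gripper_width"],s["time_s"],s["contact_force"])
save("w1",cv2.resize(viewer.capture("wrist"),(800,600)))
E
```

```text
time_s: 2.25
tcp_pos: [0.5163, 0.4348, 0.2346]
eef_rot: [180.0, 0.0, -9.7]
contact_force: [0.1, 0.6, -0.5]
gripper_width: 0.0545
gripper_force: 0.0
time_s: 3.25
tcp_pos: [0.4772, 0.2861, 0.2347]
eef_rot: [-180.0, -0.0, -3.4]
contact_force: [0.5, 0.2, -0.3]
gripper_width: 0.0548
gripper_force: 0.0
time_s: 4.25
tcp_pos: [0.4501, 0.1714, 0.1434]
eef_rot: [179.9, 0.1, -3.4]
contact_force: [-0.5, 0.8, 0.6]
gripper_width: 0.0547
gripper_force: 0.0
[0.45012312 0.17140086 0.14335822] [ 1.79886021e+02  1.12735485e-01 -3.40542224e+00] 0.05473377617703607 4.25 [-0.5294983   0.83151951  0.59683922]
```

View pics/w1.png

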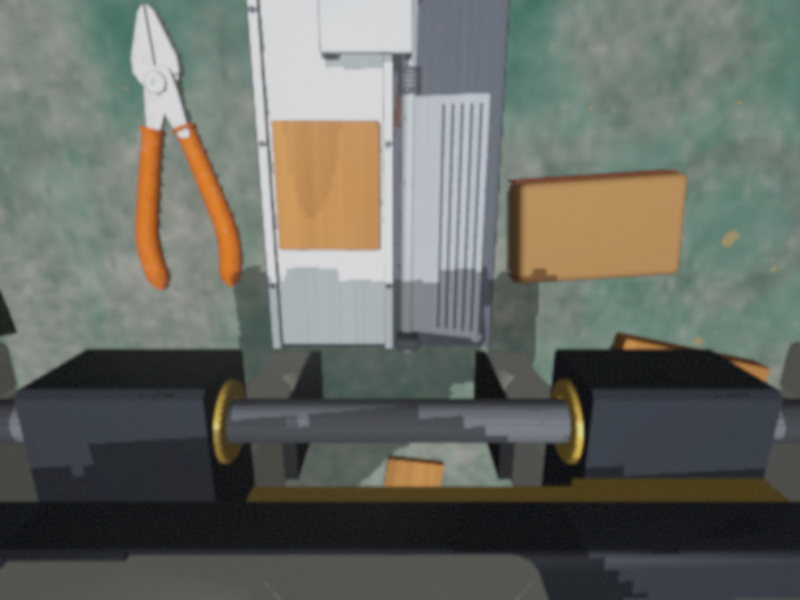

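The wrist view shows the sample at (272–380, 121–249), the channel from 275 to 390 and the tail from 410 to 482. The finger pair straddles them as intended. Next I'll compute the offsets from this view.

```bash
python3 - <<'E'
from h import *
from scipy.spatial.transform import Rotation as Ro
s=telemetry.get_state();c=viewer.calibration("wrist")
W=np.eye(4);W[:3,:3]=Ro.from_euler("xyz",s["eef_rot"],degrees=True).as_matrix();W[:3,3]=s["tcp_pos"];T=W@np.array(c["T_tool_cam"])
def r(p,z):
    d=T[:3,:3]@np.array([(p[0]*.64-c["cx"])/c["fx"],(p[1]*.64-c["cy"])/c["fy"],1]);return T[:3,3]+d*(z-T[2,3])/d[2]
oc=fit([r(p,.024) for p in((272,122),(379,121),(380,249),(279,249))],[(.035,.029),(.035,-.029),(-.035,-.029),(-.035,.029)]);print(oc)
a=np.radians(-3.4);R=np.array([[np.cos(a),-np.sin(a)],[np.sin(a),np.cos(a)]]);o=np.array([.5735,.1673])
f=lambda w:(R.T@(np.array(w)[:2]-o)*1000).round(1)
print("coupon",f(oc[1]),"tcp",f(s["tcp_pos"]))
for n,p,z in(("tail near outer",(482,341),.03),("tail far outer",(490,94),.03),("rail R near top(y-2..3)",(389,347),.02),("rail L near(67..72)",(275,347),.02),("jaw near left",(321,53),.035)):print(n,f(r(p,z)))
E
```

```text
(np.float64(-3.601384387351767), array([0.51324494, 0.20643335]), array([[-0.93428142, -0.48618532],
       [-0.20931409,  0.20867828],
       [ 0.65138634,  0.11356384],
       [ 0.49220917,  0.1639432 ]]))
coupon [-62.5  35.5] tcp [-122.8   -2.7]
tail near outer [-151.1  -53.5]
tail far outer [-15.2 -51. ]
rail R near top(y-2..3) [-158.8    2. ]
rail L near(67..72) [-158.8   72.5]
jaw near left [ 3.  34.5]
```

Everything agrees to about 2 mm, and the tool is already at holder (-123, -3). Now I'll descend.

```bash
python3 -m handwheel '[{"grip":-0.25,"travel":[0,0,0.9],"spin":0},{"grip":-0.25,"travel":[0,0,0.9],"spin":0},{"grip":-0.25,"travel":[0,0,0.9],"spin":0},{"grip":-0.25,"travel":[0,0,0.9],"spin":0},{"grip":-0.25,"travel":[0,0,0.2],"spin":0},{"grip":-0.25,"travel":[0,0,0.2],"spin":0},{"grip":-0.25,"travel":[0,0,0],"spin":0}]'
python3 -m handwheel '[{"grip":-0.25,"travel":[0,0,0.2],"spin":0},{"grip":-0.25,"travel":[0,0,0.2],"spin":0},{"grip":-0.25,"travel":[0,0,0.1],"spin":0},{"grip":-0.25,"travel":[0,0,0],"spin":0},{"grip":-0.25,"travel":[0,0,0],"spin":0}]'
```

```text
time_s: 5.18
tcp_pos: [0.451, 0.1723, 0.0451]
eef_rot: [-180.0, -0.0, -3.4]
contact_force: [-0.4, -0.2, 0.1]
gripper_width: 0.0548
gripper_force: 0.0
time_s: 5.8
tcp_pos: [0.4506, 0.1719, 0.0322]
eef_rot: [180.0, -0.0, -3.4]
contact_force: [-0.3, -2.5, 4.6]
gripper_width: 0.0547
gripper_force: 1.7
```

```bash
python3 -m handwheel '[{"grip":-0.25,"travel":[0,0,0.15],"spin":0},{"grip":-0.25,"travel":[0,0,0.1],"spin":0},{"grip":-0.25,"travel":[0,0,0],"spin":0},{"grip":-0.25,"travel":[0,0,0],"spin":0}]'
python3 -m handwheel '[{"grip":-0.25,"travel":[0,0,0.04],"spin":0},{"grip":-0.25,"travel":[0,0,0],"spin":0},{"grip":-0.25,"travel":[0,0,0],"spin":0}]'
```

```text
time_s: 6.3
tcp_pos: [0.4505, 0.1716, 0.0259]
eef_rot: [180.0, 0.0, -3.4]
contact_force: [1.1, -3.6, 6.0]
gripper_width: 0.0548
gripper_force: 2.6
time_s: 6.68
tcp_pos: [0.4505, 0.1716, 0.0249]
eef_rot: [180.0, 0.0, -3.4]
contact_force: [0.0, -4.0, 5.3]
gripper_width: 0.0551
gripper_force: 2.9
```

```bash
python3 -m handwheel '[{"grip":-0.25,"travel":[0.2,0,0],"spin":0},{"grip":-0.25,"travel":[0.2,0,0],"spin":0},{"grip":-0.25,"travel":[0.2,0,0],"spin":0},{"grip":-0.25,"travel":[0.2,0,0],"spin":0},{"grip":-0.25,"travel":[0.2,0,0],"spin":0},{"grip":-0.25,"travel":[0.2,0,0],"spin":0}]'
python3 - <<'E'
from h import *
save("w2",cv2.resize(viewer.capture("wrist"),(800,600)))
E
```

```text
time_s: 7.42
tcp_pos: [0.479, 0.1696, 0.0246]
eef_rot: [179.9, 0.2, -3.4]
contact_force: [-7.0, -0.9, 7.9]
gripper_width: 0.0548
gripper_force: 4.3
```

View pics/w2.png

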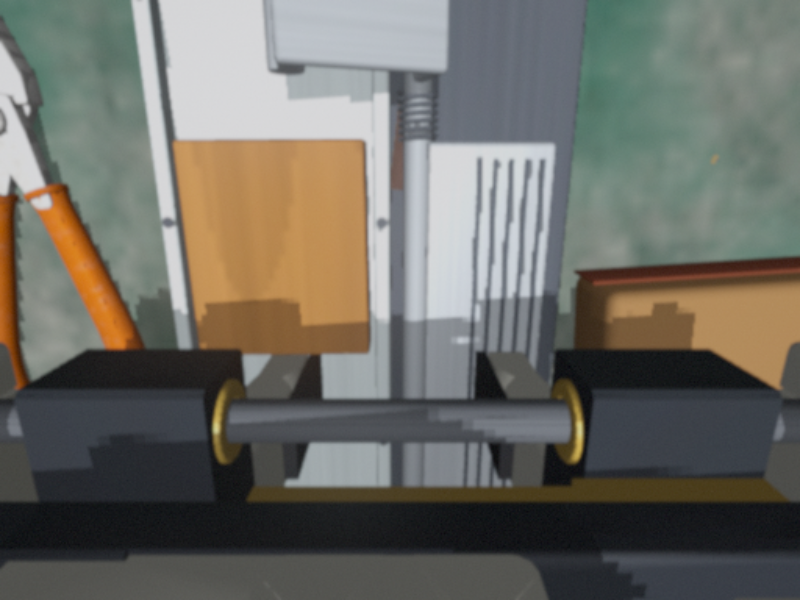

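The tail lies level and the jaw is raised, at (270–445, 0–70). The sample, at (175–370, 140–352), is straight, with the left fingertip at its rear edge. I'll push on.

```bash
python3 -m handwheel '[{"grip":-0.25,"travel":[0.2,0,0],"spin":0},{"grip":-0.25,"travel":[0.2,0,0],"spin":0},{"grip":-0.25,"travel":[0.2,0,0],"spin":0},{"grip":-0.25,"travel":[0.2,0,0],"spin":0},{"grip":-0.25,"travel":[0.2,0,0],"spin":0},{"grip":-0.25,"travel":[0.2,0,0],"spin":0},{"grip":-0.25,"travel":[0.2,0,0],"spin":0},{"grip":-0.25,"travel":[0.2,0,0],"spin":0}]'
python3 -m handwheel '[{"grip":-0.25,"travel":[0.1,0,0],"spin":0},{"grip":-0.25,"travel":[0.1,0,0],"spin":0},{"grip":-0.25,"travel":[0,0,0],"spin":0},{"grip":-0.25,"travel":[0,0,0],"spin":0}]'
```

```text
time_s: 8.48
tcp_pos: [0.5188, 0.1673, 0.0245]
eef_rot: [179.9, 0.2, -3.4]
contact_force: [-7.7, -0.6, 7.6]
gripper_width: 0.055
gripper_force: 4.2
time_s: 8.98
tcp_pos: [0.524, 0.167, 0.0245]
eef_rot: [179.9, 0.1, -3.4]
contact_force: [-5.2, -0.6, 6.5]
gripper_width: 0.0545
gripper_force: 3.7
```

```bash
python3 -m handwheel '[{"grip":-0.25,"travel":[0.08,0,0],"spin":0},{"grip":-0.25,"travel":[0.08,0,0],"spin":0},{"grip":-0.25,"travel":[0,0,0],"spin":0}]'
python3 -m handwheel '[{"grip":-0.25,"travel":[0.08,0,0],"spin":0},{"grip":-0.25,"travel":[0,0,0],"spin":0}]'
```

```text
time_s: 9.35
tcp_pos: [0.5279, 0.1668, 0.0245]
eef_rot: [179.9, 0.1, -3.4]
contact_force: [-6.5, -0.6, 6.7]
gripper_width: 0.0546
gripper_force: 3.9
time_s: 9.6
tcp_pos: [0.5284, 0.1667, 0.0244]
eef_rot: [179.9, 0.3, -3.4]
contact_force: [-13.7, 2.3, 12.4]
gripper_width: 0.0552
gripper_force: 8.5
```

```bash
python3 - <<'E'
from h import *
save("w3",cv2.resize(viewer.capture("wrist"),(800,600)))
E
```

```text
(no output)
```

View pics/w3.png

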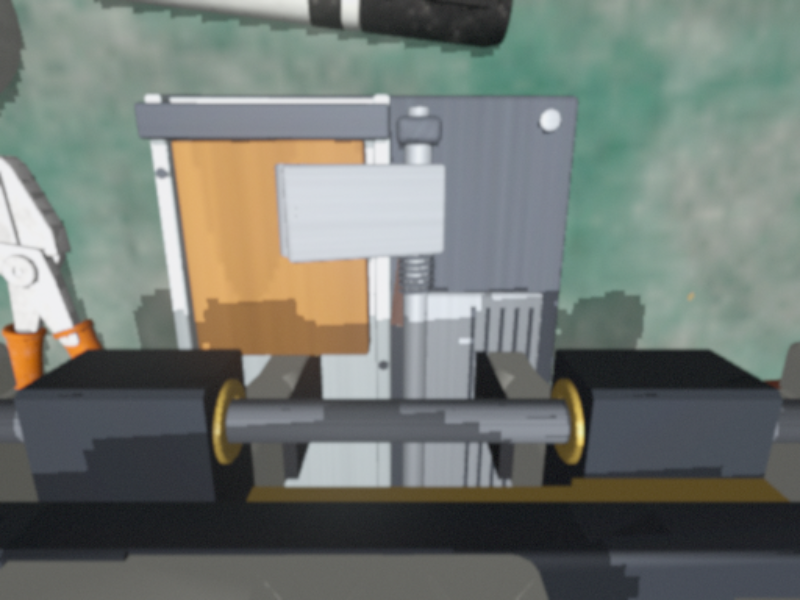

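The sample's front edge touches the end stop along its whole width (y≈138), and the push force jumped to 14 N, so it is home. I'll back off a little, then lift and release the clip.

```bash
python3 -m handwheel '[{"grip":-0.25,"travel":[0,0,0],"spin":0},{"grip":-0.25,"travel":[-0.12,0,0],"spin":0},{"grip":-0.25,"travel":[-0.12,0,0],"spin":0},{"grip":-0.25,"travel":[0,0,0],"spin":0},{"grip":-0.25,"travel":[0,0,-0.2],"spin":0},{"grip":-0.25,"travel":[0,0,-0.2],"spin":0},{"grip":-0.25,"travel":[0,0,-0.2],"spin":0},{"grip":-0.25,"travel":[0,0,-0.2],"spin":0}]'
python3 -m handwheel '[{"grip":-0.25,"travel":[0,0,-0.4],"spin":0},{"grip":-0.25,"travel":[-0.6,0,-0.8],"spin":0},{"grip":-0.25,"travel":[-0.8,0,-0.8],"spin":0},{"grip":-0.25,"travel":[-0.8,0,-0.4],"spin":0},{"grip":-0.25,"travel":[0,0,0],"spin":0},{"grip":-0.25,"travel":[0,0,0],"spin":0}]'
python3 - <<'E'
from h import *
save("w4",cv2.resize(viewer.capture("wrist"),(800,600)))
E
```

```text
time_s: 10.65
tcp_pos: [0.5252, 0.1674, 0.045]
eef_rot: [180.0, 0.0, -3.4]
contact_force: [-0.2, -0.4, 0.2]
gripper_width: 0.0547
gripper_force: 0.0
time_s: 11.4
tcp_pos: [0.471, 0.171, 0.1051]
eef_rot: [-180.0, -0.0, -3.4]
contact_force: [0.8, -0.2, -0.8]
gripper_width: 0.0551
gripper_force: 0.0
```

View pics/w4.png

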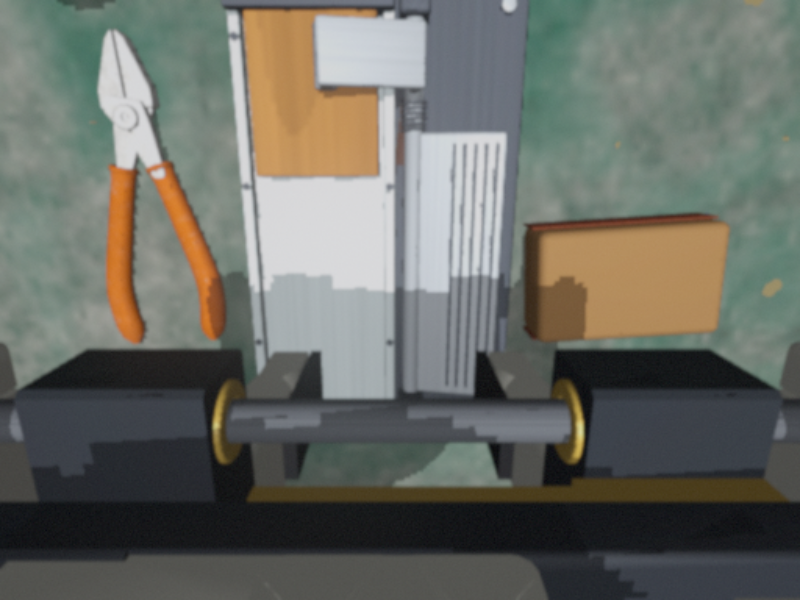

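The sample, at (245–380, 10–177), is still at the end stop with the jaw clamped on it. The tail has come up again and the fingers are clear, so I'll hand in.

```bash
python3 -c "from plant import close_job; print(close_job())"
```

```text
the job is handed in; nothing more can be done
None
```

The sample is home against the end stop with the released clip clamped on it, as the last wrist picture shows; I handed the job in at about 11.5 s, but the hand-in gave no verdict.

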